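# Self-test of the bench leak tester: blank the ports, hold the recessed button

## Robot

A 7-joint arm with a two-finger parallel gripper is mounted at the origin on a cart in front of the work surface, level with it; the furniture and walls round the work are solid. World frame = base frame: x ahead of the robot, y to its left, z up, the work surface at z = 0. Lengths are in m, angles in rad, forces in N, time in s.
With the tool pointing down it reaches from about 0.35 to 0.9 m from the base axis. Payload 7.2 kg.
Tool frame: the origin (TCP) lies midway between the tips of the shut fingers; the grasp point (between the pads) lies 19 mm behind it; z points along the fingers, y is the direction in which the jaws open and shut (so a half turn about z gives the same grasp; the last joint's range is limited). The gripper opens to 85 mm and grips with 20 to 120 N. Pads are 22 mm wide; open, the fingers measure 114 mm over their backs; the gripper's body (76 mm by 85 mm) begins 54 mm behind the grasp point. The pads swing forward as they close: fully open they stand 13 mm farther back than shut.
Start: joints at [-1.315, 0.411, -0.013, 1.596, 0.006, 1.134, -0.082], TCP at [0.199, 0.593, 0.231] pointing down, gripper open.
Joint ranges: [-2.95, 2.95], [-0.29, 1.99], [-1.47, 1.44], [0.14, 2.54], [-1.03, 4.17], [0.13, 1.85], [-2.86, 2.86]. Speed limits (rad/s): [2.39, 2.39, 3.01, 3.01, 3.14, 3.14, 3.14].

## Interface

Orientations are given as a unit quaternion [x, y, z, w].
In Python, from plant import arm gives the robot as it stands. The module is installed in compiled form; this text tells all that it offers.
- The arm moves only by the tool move_arm, never from a script. Its argument "deltas" is a list of rows, each a list of 3 entries, a list of its own where there are three numbers: the turn, a rotation vector about the world's x, y, z normalised to -1 to 1, where 1 is 360 degrees, then the shift along the world's x, y, z normalised to -1 to 1, where 1 is 100 mm, then the gripper command: -1 is shut, 1 is fully open, values between are in proportion. In form: [[[wx, wy, wz], [x, y, z], gripper], ...]. A call has exactly 5 rows; each row is the pose to reach, as a shift and turn from the pose measured when the call began, turning the shorter way round; what a row does not reach only later rows make up. A row lasts 1/8 s, in which the tool goes at most 62.5 mm and 10.7 degrees, less where a joint would pass 70% of its speed; a pose out of reach is approached as far as the arm can. A call with a number of a shift or a turn outside -1 to 1 is refused whole. A call with a gripper value outside its range is refused whole. The fingers move at their own pace and stop on an object; the grip force is fixed at half the most. Time passes only in rows, so rows that repeat a pose let the fingers close, or fill a call up. It gives the time, the measured TCP pose, the force and the opening at its end, in the units of the state.
- arm.read_state(): the state, without advancing time (a new reading comes with each control period).
- arm.capture(name): name is "scene" or "top"; returns (picture, depth): 420x560x3 uint8, blue, green, red; 420x560 float32, m along the optical axis (not along the pixel's ray), 0 where there is no reading.
- arm.camera_model(name): a dict with "intrinsics" (3x3 intrinsics, pixels), "R" (3x3) and "t" (3): a world point X has camera coordinates R X + t. Camera axes: x right, y down, z forward; pixel columns grow to the right and rows downward; lengths in m; the calibration is good to about 2 mm. A picture is of the moment at which its call begins. camera_model takes no time and is no camera call.
- arm.hand_in(): hands the job in, once; it reports no verdict.
Trained networks look in the newest picture that a camera, given by its name, has taken for a name from the list of things; names that differ only in an ending like _2 or _b are one class to them, and where a whole thing is asked for, a point or a joint stands for the part that bears it (a point fixed in the world has none). Each returns a list of dicts, best first, with "conf" (0 to 1); they miss things now and then, are a little off and sometimes report something else, mostly with a low value. They report only what shows in the picture. A call takes as long as a camera call. They do not tell look-alikes from the thing itself.
- arm.find_in(camera, target): "location" ([x, y, z] in m, in world coordinates, good to about 4 mm: the middle of the surface that is visible of it).
- arm.cut_out(camera, target): "mask" (420x560 bool, what is visible of it).
The state is a dict: "t": time; "joint_positions": joint angles; "dq": joint speeds; "joint_efforts": joint torques, N m; "ee_pos": TCP position; "tcp_rot": TCP orientation; "contact_force": force on the tool from outside, world axes, zero at the start; "ft_torque": the same for the moment, N m; "width": opening from 0.0 (shut) to 1.0 (fully open).
Only numpy, scipy, OpenCV 4.12 (cv2) and the standard library are available. Lean on these libraries where they do the work, as an engineer would, in place of code of your own. Each camera call takes 0.05 s, during which the arm holds its last target. There are 200 camera calls.

## Task

Start the leak tester's self-test: first blank off both test ports by pushing each cap fully home on the spigot of its own size, and let go of them. Then take the stylus, reach its rod through the small round hole in the tester's front and press the recessed button right down; the self-test runs only while the button is held, so finish with the stylus in the gripper, still holding the button down. Do not press the button while a port is open.

Things in the scene. Friction and masses are not known exactly. Their poses are not given: they have to be found in the camera images.
- leak_tester: Bench leak tester, grey box with a black front panel, fixed: 142 deep (x) x 214 wide (y) x 95 mm high, spigots up to 120. Origin under its centre on the worktop; x axis from front to back, y to the left seen from the front; turned up to 0.3 rad. Flat front panel 65 mm before the origin (side cheeks 6 mm further out): display at the left, button hole in a steel ring at the right.
- large_port (a point): Seat of the large port on the tester's top, left seen from the front: centre of the top face of a round steel flange, 51 mm diameter, 94 mm over the worktop. An upright steel spigot, 26 mm diameter, rises 26 mm from it, its last 7 mm tapered to 17 mm. A cap is fully home when its rim rests on this flange. Axes as the tester's.
- small_port (a point): Seat of the small test port, right seen from the front, 110 mm from the large one: centre of the top face of a round steel flange, 37 mm diameter, 94 mm over the worktop. Its spigot is 15 mm diameter, 26 mm high, its last 7 mm tapered to 6 mm. Axes as the tester's.
- button_hole (a point): Centre of the mouth of the round button hole, level with the front panel's face, 48 mm over the worktop: 12 mm diameter, 2 mm chamfer, bored level into the panel along the tester's x axis. The face of the pale round button (10 mm diameter) lies 14 mm behind the mouth. Axes as the tester's (x points into the hole).
- test_button (a joint): Travel of the recessed button into the panel, m: 0 out, 0.004 fully down. Sprung: starts to move at about 1.2 N, fully down at about 2.8 N; it springs back when let go.
- large_cap: Large push-on blanking cap, plain turned aluminium with two broad grooves: 41 mm outer diameter, 36 mm high, closed on top (6 mm thick), bore 31 mm diameter and 30 mm deep, open below; 50 g. Loose, standing on its open rim. Origin: centre of the rim plane (underside), z up. Fits the large spigot with about 2 mm play all round.
- small_cap: Small push-on blanking cap, as the large one but 28 mm outer diameter, 36 mm high, bore 19 mm diameter and 30 mm deep; 30 g. Origin: centre of the rim plane (underside), z up. Fits the small spigot with about 1.5 mm play all round.
- stylus: Service stylus, 125 mm long, 60 g, lying on the worktop: eight-sided aluminium handle 70 mm long, 14 mm thick, and on its axis a straight steel rod, 5 mm diameter, 55 mm long. Origin: under the handle's middle, on the worktop; x axis towards the rod; the axis of handle and rod is 7 mm above the origin. The rod points away from the robot, within 0.4 rad of straight ahead.
- stylus_tip (a point): Tip of the stylus rod, 90 mm from the handle's middle along the stylus's x axis, on the axis of the rod.
Not all that is in view belongs to the job. Leave any blue look-alike of the small_cap alone.

How it is judged:
By the outcome, as a careful person would: the job done as asked, in the order asked, and still so for the second after the job is handed in, while the arm keeps its last pose, push and grip.
It also fails if it takes over 67 s, if anything falls off the work surface, if the arm or the gripper's body presses on something with over 40 N, if the wrist force passes 120 N, or if a joint passes its speed limit or range.

## Working session

There is one attempt and no reset: what is moved stays moved. The work goes in short steps, Python scripts to look and compute and a tool call to move; the robot and the scene stay as the last step left them, time stands still between calls to the robot, and variables do not carry over. Pictures are saved under pics/ and viewed, about 8 in all and at most 12, crops included, and the job is handed in when it is done.

Besides the shell and the picture viewer there is one more tool, called as name(argument=value, ...), one argument or row to a line, values as JSON. move_arm: Moves the arm, as the interface text tells. Its arguments: {"type":"object","properties":{"deltas":{"type":"array"}},"required":["deltas"]}

```bash
mkdir -p pics
cat > h.py <<'E'
import numpy as np, cv2
from plant import arm
def world(cam,depth,mask=None):
    m=arm.camera_model(cam);K=np.array(m["intrinsics"]);R=np.array(m["R"]);t=np.array(m["t"])
    v,u=np.mgrid[:420,:560]
    p=np.stack([(u-K[0,2])/K[0,0]*depth,(v-K[1,2])/K[1,1]*depth,depth],-1)
    return (p-t)@R
def proj(cam,X):
    m=arm.camera_model(cam);K=np.array(m["intrinsics"]);q=K@(np.array(m["R"])@np.array(X)+np.array(m["t"]));return q[:2]/q[2]
E
python3 - <<'E'
from h import *
s=arm.read_state();print(s)
ims=[]
for c in("scene","top"):
    p,d=arm.capture(c);np.savez(c+"0.npz",p=p,d=d);cv2.imwrite(f"pics/{c}0.png",p)
    m=arm.camera_model(c);print(c,(-np.array(m["R"]).T@m["t"]).round(3),np.array(m["R"]).round(2).tolist())
    for n in("leak_tester","large_cap","small_cap","stylus","large_port","small_port","button_hole"):
        try:print(n,[(round(r["conf"],2),np.round(r["location"],3).tolist(),proj(c,r["location"]).round().tolist()) for r in arm.find_in(c,n)])
        except Exception as e:print(n,e)
E
```

```text
{'t': 0.0, 'joint_positions': array([-1.31520967,  0.41188041, -0.01270285,  1.59706165,  0.0056284 ,
        1.13429141, -0.08222461]), 'dq': array([-0.0010117 ,  0.0015    ,  0.00150721,  0.00288704,  0.00069745,
       -0.00195081,  0.00149993]), 'joint_efforts': array([ 7.91370785e-04, -6.00628352e+01,  6.81916103e-01, -2.99412400e+01,
        1.38082233e-02,  1.03695694e-02,  2.55267048e-05]), 'ee_pos': array([0.19874357, 0.59203092, 0.23045807]), 'tcp_rot': array([ 1.61185171e-01,  9.86923855e-01, -8.00496851e-04, -5.81067284e-05]), 'contact_force': array([-0.68957735, -0.23159563, -1.06598549]), 'ft_torque': array([-0.02692529, -0.08762918, -0.03975209]), 'width': 1.003772492628963}
scene [ 0.108 -0.738  0.898] [[0.8, -0.6, -0.02], [-0.44, -0.57, -0.7], [0.41, 0.57, -0.72]]
leak_tester [(0.9, [0.598, 0.056, 0.088], [246.0, 169.0]), (0.53, [0.586, -0.32, 0.01], [337.0, 282.0])]
large_cap [(0.62, [0.455, -0.369, 0.039], [307.0, 321.0])]
small_cap [(0.71, [0.465, -0.231, 0.034], [271.0, 277.0]), (0.5, [0.53, -0.237, 0.031], [295.0, 265.0])]
stylus []
large_port [(0.96, [0.597, 0.058, 0.085], [246.0, 169.0])]
small_port [(0.96, [0.599, 0.056, 0.089], [247.0, 168.0])]
button_hole [(0.94, [0.603, 0.052, 0.089], [249.0, 168.0])]
top [ 0.422 -0.088  1.473] [[0.02, -1.0, 0.01], [-1.0, -0.02, -0.09], [0.09, -0.01, -1.0]]
leak_tester [(0.91, [0.606, 0.088, 0.092], [213.0, 185.0]), (0.31, [0.46, -0.227, 0.036], [321.0, 239.0])]
large_cap [(0.47, [0.452, -0.357, 0.034], [365.0, 243.0])]
small_cap []
stylus [(0.59, [0.608, 0.09, 0.087], [213.0, 185.0]), (0.43, [0.594, -0.326, 0.011], [353.0, 196.0])]
large_port [(0.67, [0.611, 0.087, 0.091], [214.0, 184.0])]
small_port [(0.9, [0.609, 0.088, 0.088], [213.0, 184.0]), (0.67, [0.452, -0.358, 0.033], [365.0, 243.0])]
button_hole [(0.96, [0.614, 0.092, 0.09], [212.0, 183.0])]
```

View pics/scene0.png

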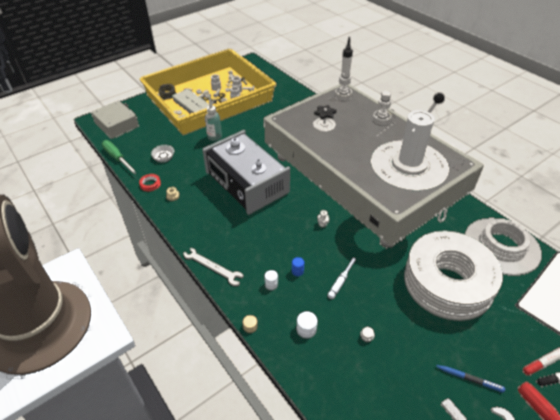

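View pics/top0.png

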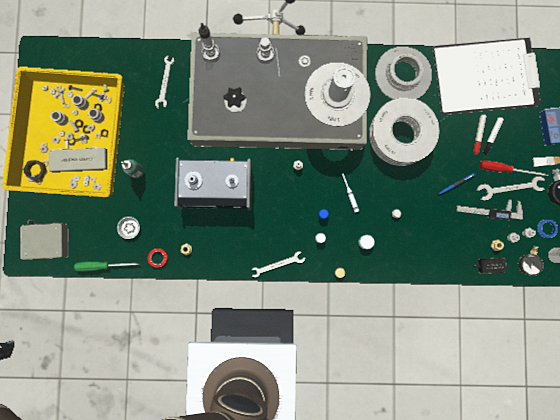

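Scene picture: tester at (246,170), large cap (307,324), stylus (342,278). There are two small-cap candidates: the aluminium one at (271,280) and the blue look-alike at (298,266). I'll take the aluminium one and confirm it in the crop.

Run:
```python
from h import *
for c in("scene","top"):
    z=np.load(c+"0.npz");p,d=z["p"],z["d"];W=world(c,d);ok=d>0
    def ctr(n,lo,hi,zl,zh):
        m=ok&(W[...,0]>lo[0])&(W[...,0]<hi[0])&(W[...,1]>lo[1])&(W[...,1]<hi[1])&(W[...,2]>zl)&(W[...,2]<zh)
        q=W[m]
        if len(q)<3: print(c,n,len(q));return q
        r=cv2.minEnclosingCircle(q[:,:2].astype(np.float32))
        print(c,n,len(q),'med',np.median(q,0).round(4),'circ',np.round(r[0],4),round(r[1],4),'bbox',q.min(0).round(3),q.max(0).round(3));return q
    ctr('large',(.40,-.42),(.51,-.31),.03,.06)
    ctr('small',(.42,-.27),(.495,-.19),.03,.06)
    ctr('blue',(.50,-.27),(.57,-.19),.03,.06)
    q=ctr('spigL',(.5,.07),(.72,.2),.112,.14); q=ctr('spigS',(.5,-.05),(.72,.065),.112,.14)
    q=ctr('top',(.5,-.08),(.70,.2),.086,.1)
    r=cv2.minAreaRect(q[:,:2].astype(np.float32));print('rect',r)
    q=ctr('stylus',(.50,-.37),(.68,-.27),.006,.03)
    mu=q.mean(0);u=np.linalg.svd(q[:,:2]-mu[:2])[2][0];a=(q[:,:2]-mu[:2])@u;print('axis',u,'ends',mu[:2]+u*a.min(),mu[:2]+u*a.max())
    # ground offset
    g=ok&(abs(W[...,0]-.5)<.04)&(abs(W[...,1]+.15)<.03);print('ground z',np.median(W[g][:,2]))
p=np.load("scene0.npz")["p"]
a=cv2.resize(p[120:220,190:300],None,fx=5,fy=5,interpolation=3);b=cv2.resize(p[250:350,250:370],None,fx=5,fy=5,interpolation=3)[:, :]
b=cv2.resize(b,(600,500))
cv2.imwrite("pics/crop1.png",cv2.resize(np.hstack([a,b]),(800,348)))
```

```text
scene large 287 med [ 0.4561 -0.3656  0.0362] circ [ 0.457  -0.3646] 0.0214 bbox [ 0.437 -0.385  0.03 ] [ 0.478 -0.344  0.04 ]
scene small 108 med [ 0.4646 -0.229   0.036 ] circ [ 0.4658 -0.2274] 0.0142 bbox [ 0.452 -0.242  0.031] [ 0.48  -0.214  0.04 ]
scene blue 102 med [ 0.5368 -0.2366  0.0362] circ [ 0.5368 -0.2345] 0.0151 bbox [ 0.524 -0.249  0.031] [ 0.551 -0.22   0.041]
scene spigL 49 med [0.6199 0.1408 0.1173] circ [0.6204 0.1429] 0.0136 bbox [0.61  0.13  0.112] [0.634 0.154 0.124]
scene spigS 21 med [0.6201 0.0324 0.1171] circ [0.6218 0.0334] 0.0073 bbox [0.615 0.028 0.112] [0.628 0.04  0.122]
scene top 2338 med [0.6091 0.0804 0.089 ] circ [0.6154 0.0876] 0.1261 bbox [ 0.545 -0.021  0.086] [0.686 0.198 0.1  ]
rect ((0.6150962710380554, 0.08850955963134766), (0.14012739062309265, 0.21872209012508392), 0.33041757345199585)
scene stylus 217 med [ 0.5858 -0.3249  0.0128] circ [ 0.6067 -0.317 ] 0.0632 bbox [ 0.547 -0.344  0.006] [ 0.665 -0.293  0.018]
axis [-0.93006818 -0.36738698] ends [ 0.66520919 -0.29334813] [ 0.54782571 -0.33971588]
ground z -0.000739937695712061
top large 1
[... 359 characters left out ...]

top spigL 56 med [0.6193 0.1438 0.1172] circ [0.6197 0.1446] 0.0123 bbox [0.608 0.133 0.112] [0.631 0.156 0.125]
top spigS 18 med [0.6193 0.0338 0.1153] circ [0.618  0.0326] 0.0058 bbox [0.614 0.027 0.112] [0.625 0.039 0.121]
top top 2140 med [0.6128 0.089  0.0891] circ [0.6138 0.0889] 0.1255 bbox [ 0.544 -0.018  0.086] [0.684 0.196 0.1  ]
rect ((0.6142902970314026, 0.08917172253131866), (0.1387021839618683, 0.21371573209762573), 0.4261018931865692)
top stylus 159 med [ 0.5876 -0.3224  0.0105] circ [ 0.5908 -0.3103] 0.0884 bbox [ 0.503 -0.366  0.006] [ 0.679 -0.279  0.019]
axis [-0.9709428  -0.23931168] ends [ 0.67761748 -0.30062102] [ 0.50949494 -0.34205877]
ground z -0.0009439781208040365
```

View pics/crop1.png

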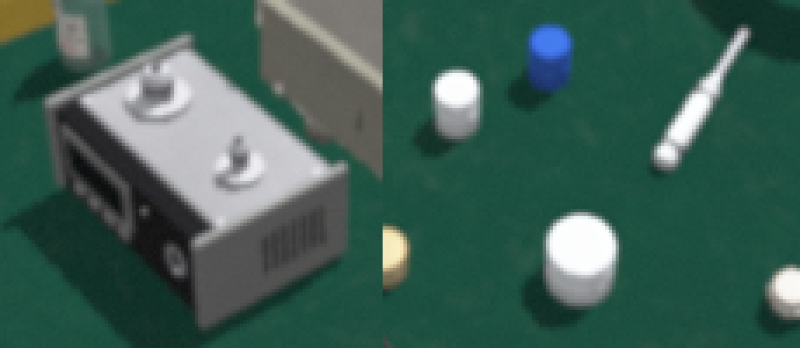

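The crop shows the aluminium small cap at scene (271,280) and the blue look-alike at (298,266). The large cap and stylus match their descriptions. On the tester, the large spigot is on the left and the steel-ringed hole is at the lower right. I'm approaching the aluminium small cap.

move_arm(
  deltas=[
    [[0,0,-0.011],[0.1,-0.2,0],1],
    [[0,0,-0.022],[0.2,-0.4,0],1],
    [[0,0,-0.033],[0.3,-0.6,0],1],
    [[0,0,-0.044],[0.4,-0.8,0],1],
    [[0,0,-0.056],[0.5,-1,0],1],
  ],
)

```text
t: 1.42
ee_pos: [0.2495, 0.4913, 0.2314]
tcp_rot: [0.333, 0.943, 0.0, 0.0]
contact_force: [0.3, 0.5, -0.8]
width: 1.003
```

move_arm(
  deltas=[
    [[0,0,-0.011],[0.1,-0.2,0],1],
    [[0,0,-0.022],[0.2,-0.4,0],1],
    [[0,0,-0.033],[0.3,-0.6,0],1],
    [[0,0,-0.044],[0.4,-0.8,0],1],
    [[0,0,-0.056],[0.5,-1,0],1],
  ],
)

```text
t: 2.05
ee_pos: [0.3001, 0.39, 0.2314]
tcp_rot: [0.495, 0.869, 0.0, 0.0]
contact_force: [-0.2, -0.2, 0.4]
width: 1.004
```

move_arm(
  deltas=[
    [[0,0,-0.022],[0.25,-0.5,0],1],
    [[0,0,-0.044],[0.5,-1,0],1],
    [[0,0,-0.056],[0.5,-1,0],1],
    [[0,0,-0.056],[0.5,-1,0],1],
    [[0,0,-0.056],[0.5,-1,0],1],
  ],
)

```text
t: 2.68
ee_pos: [0.3499, 0.2903, 0.2314]
tcp_rot: [0.639, 0.769, 0.0, -0.0]
contact_force: [0.0, 1.0, -0.3]
width: 1.004
```

move_arm(
  deltas=[
    [[0,0,-0.011],[0.1,-0.2,0],1],
    [[0,0,-0.022],[0.2,-0.4,0],1],
    [[0,0,-0.033],[0.3,-0.6,0],1],
    [[0,0,-0.044],[0.4,-0.8,0],1],
    [[0,0,-0.056],[0.5,-1,0],1],
  ],
)

```text
t: 3.3
ee_pos: [0.4006, 0.1887, 0.2315]
tcp_rot: [0.766, 0.643, 0.0, 0.0]
contact_force: [0.1, -0.3, -0.7]
width: 0.998
```

move_arm(
  deltas=[
    [[0,0,-0.011],[0.1,-0.2,0],1],
    [[0,0,-0.022],[0.2,-0.4,0],1],
    [[0,0,-0.033],[0.3,-0.6,0],1],
    [[0,0,-0.044],[0.4,-0.8,0],1],
    [[0,0,-0.056],[0.5,-1,0],1],
  ],
)

```text
t: 3.92
ee_pos: [0.4513, 0.0874, 0.2315]
tcp_rot: [0.868, 0.497, 0.0, 0.0]
contact_force: [0.1, 0.1, 0.4]
width: 1.003
```

move_arm(
  deltas=[
    [[0,0,-0.011],[0,-0.2,-0.1],1],
    [[0,0,-0.022],[0,-0.4,-0.2],1],
    [[0,0,-0.033],[0,-0.6,-0.3],1],
    [[0,0,-0.044],[0,-0.8,-0.4],1],
    [[0,0,-0.056],[0,-1,-0.5],1],
  ],
)

```text
t: 4.55
ee_pos: [0.4511, -0.0138, 0.1808]
tcp_rot: [0.942, 0.336, 0.0, 0.0]
contact_force: [0.2, 0.4, -0.5]
width: 0.998
```

move_arm(
  deltas=[
    [[0,0,-0.011],[0,-0.2,-0.1],1],
    [[0,0,-0.022],[0,-0.4,-0.2],1],
    [[0,0,-0.033],[0,-0.6,-0.3],1],
    [[0,0,-0.044],[0,-0.8,-0.4],1],
    [[0,0,-0.056],[0,-1,-0.5],1],
  ],
)

```text
t: 5.18
ee_pos: [0.4511, -0.1152, 0.1301]
tcp_rot: [0.987, 0.163, 0.0, 0.0]
contact_force: [0.3, -0.4, -0.8]
width: 1.001
```

move_arm(
  deltas=[
    [[0,0,-0.011],[0,-0.2,-0.1],1],
    [[0,0,-0.022],[0,-0.4,-0.2],1],
    [[0,0,-0.033],[0,-0.6,-0.3],1],
    [[0,0,-0.044],[0,-0.8,-0.4],1],
    [[0,0,-0.056],[0,-1,-0.5],1],
  ],
)

```text
t: 5.8
ee_pos: [0.4508, -0.2168, 0.0793]
tcp_rot: [1.0, -0.014, 0.0, 0.001]
contact_force: [-0.3, 0.4, 0.1]
width: 1.003
```

move_arm(
  deltas=[
    [[0,0,0.004],[0.14,-0.11,-0.1],1],
    [[0,0,0.004],[0.14,-0.11,-0.3],1],
    [[0,0,0.004],[0.14,-0.11,-0.5],1],
    [[0,0,0.004],[0.14,-0.11,-0.71],1],
    [[0,0,0.004],[0.14,-0.11,-0.71],-1],
  ],
)

```text
t: 6.42
ee_pos: [0.4634, -0.2283, 0.0068]
tcp_rot: [1.0, -0.003, -0.001, 0.0]
contact_force: [0.2, -0.1, -0.3]
width: 0.814
```

move_arm(
  deltas=[
    [[0,0,0],[0,0,0],-1],
    [[0,0,0],[0,0,0],-1],
    [[0,0,0],[0,0,0],-1],
    [[0,0,0],[0,0,0],-1],
    [[0,0,0],[0,0,0],-1],
  ],
)

```text
t: 7.05
ee_pos: [0.4638, -0.2284, 0.0074]
tcp_rot: [1.0, -0.003, -0.001, 0.001]
contact_force: [-0.9, 0.6, 6.3]
width: 0.308
```

move_arm(
  deltas=[
    [[0,0,0],[0,0,0.2],-1],
    [[0,0,0],[0,0,0.4],-1],
    [[0,0,0],[0,0,0.6],-1],
    [[0,0,0],[0,0,0.8],-1],
    [[0,0,0],[0,0,1],-1],
  ],
)

```text
t: 7.68
ee_pos: [0.4638, -0.2283, 0.1082]
tcp_rot: [1.0, -0.003, -0.001, 0.0]
contact_force: [0.6, 0.1, -0.2]
width: 0.304
```

move_arm(
  deltas=[
    [[0,0,0],[0,0.17,0.1],-1],
    [[0,0,0],[0,0.35,0.2],-1],
    [[0,0,0],[0,0.52,0.3],-1],
    [[0,0,0],[0,0.7,0.4],-1],
    [[0,0,0],[0,0.87,0.4],-1],
  ],
)

```text
t: 8.3
ee_pos: [0.4643, -0.1406, 0.1489]
tcp_rot: [1.0, -0.003, 0.0, 0.0]
contact_force: [0.6, 0.8, -0.2]
width: 0.3
```

move_arm(
  deltas=[
    [[0,0,0],[0.15,0.17,0],-1],
    [[0,0,0],[0.3,0.35,0],-1],
    [[0,0,0],[0.45,0.52,0],-1],
    [[0,0,0],[0.6,0.7,0],-1],
    [[0,0,0],[0.75,0.87,0],-1],
  ],
)

```text
t: 8.93
ee_pos: [0.5403, -0.0524, 0.1487]
tcp_rot: [1.0, -0.002, -0.0, 0.0]
contact_force: [0.3, 0.0, 0.3]
width: 0.304
```

move_arm(
  deltas=[
    [[0,0,0],[0.2,0.22,0],-1],
    [[0,0,0],[0.4,0.44,0],-1],
    [[0,0,0],[0.6,0.66,0],-1],
    [[0,0,0],[0.78,0.85,0],-1],
    [[0,0,0],[0.78,0.85,0],-1],
  ],
)

```text
t: 9.55
ee_pos: [0.6196, 0.0353, 0.148]
tcp_rot: [1.0, -0.001, -0.0, 0.001]
contact_force: [-0.8, -0.1, -0.8]
width: 0.305
```

Run:
```python
from h import *
s=arm.read_state();print(s["ee_pos"],s["width"])
p,d=arm.capture("scene");np.savez("scene1.npz",p=p,d=d)
cv2.imwrite("pics/s1.png",cv2.resize(p[80:230,160:340],None,fx=4,fy=4,interpolation=3))
W=world("scene",d);x,y,z=s["ee_pos"]
m=(d>0)&(abs(W[...,0]-x)<.03)&(abs(W[...,1]-y)<.03)&(W[...,2]>.125)&(W[...,2]<.2)
q=W[m]
for zl in np.arange(.125,.195,.004):
    k=q[(q[:,2]>=zl)&(q[:,2]<zl+.004)]
    if len(k):print(zl.round(3),len(k),k.min(0).round(4)[:2],k.max(0).round(4)[:2])
```

```text
[0.61961815 0.0353126  0.14797087] 0.30531654170775613
0.137 4 [0.6097 0.022 ] [0.6172 0.0378]
0.141 5 [0.6072 0.0189] [0.6214 0.0301]
0.145 7 [0.6083 0.0227] [0.6117 0.0367]
0.149 10 [0.6087 0.0132] [0.6275 0.046 ]
0.153 14 [0.6082 0.0156] [0.6132 0.0522]
0.157 22 [0.6078 0.0062] [0.6267 0.0534]
0.161 13 [0.6083 0.0072] [0.6218 0.0517]
0.165 27 [0.6071 0.0053] [0.6291 0.0531]
0.169 16 [0.6083 0.007 ] [0.6231 0.0475]
0.173 30 [0.6063 0.0056] [0.6245 0.0511]
0.177 33 [0.6078 0.0057] [0.6255 0.051 ]
0.181 12 [0.6086 0.0102] [0.6234 0.0513]
0.185 15 [0.6072 0.0082] [0.6206 0.0523]
0.189 7 [0.6071 0.0079] [0.6166 0.0519]
0.193 20 [0.6053 0.0087] [0.6204 0.0579]
```

View pics/s1.png

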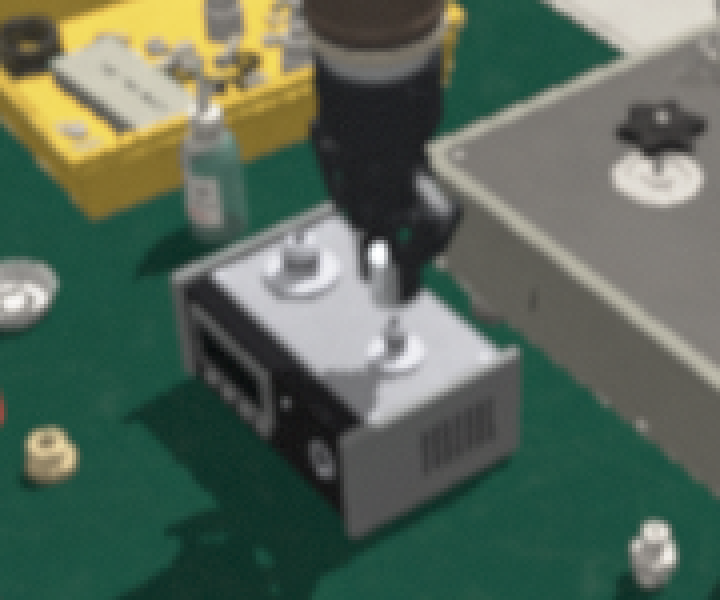

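The picture shows the small cap in the jaws at crop (385,275), just above the small spigot at (395,340). I'll nudge it and lower.

move_arm(
  deltas=[
    [[0,0,0],[0,-0.015,-0.07],-1],
    [[0,0,0],[0,-0.015,-0.14],-1],
    [[0,0,0],[0,-0.015,-0.21],-1],
    [[0,0,0],[0,-0.015,-0.28],-1],
    [[0,0,0],[0,-0.015,-0.35],-1],
  ],
)

```text
t: 10.22
ee_pos: [0.6199, 0.0343, 0.1138]
tcp_rot: [1.0, -0.001, 0.001, -0.001]
contact_force: [0.1, 6.4, 4.4]
width: 0.305
```

move_arm(
  deltas=[
    [[0,0,0],[0,0.015,0],-1],
    [[0,0,0],[0,0.015,-0.04],-1],
    [[0,0,0],[0,0.015,-0.08],-1],
    [[0,0,0],[0,0.015,-0.12],-1],
    [[0,0,0],[0,0.015,-0.12],-1],
  ],
)

```text
t: 10.85
ee_pos: [0.6198, 0.0355, 0.1016]
tcp_rot: [1.0, -0.001, 0.001, -0.001]
contact_force: [0.0, -0.6, -0.4]
width: 0.305
```

move_arm(
  deltas=[
    [[0,0,0],[0,0,-0.01],-1],
    [[0,0,0],[0,0,-0.02],-1],
    [[0,0,0],[0,0,-0.03],-1],
    [[0,0,0],[0,0,-0.03],-1],
    [[0,0,0],[0,0,-0.03],-1],
  ],
)

```text
t: 11.48
ee_pos: [0.6201, 0.0356, 0.1012]
tcp_rot: [1.0, -0.001, 0.001, -0.002]
contact_force: [-8.6, 1.1, 24.3]
width: 0.305
```

Seated: a 24 N reaction at the expected height. I'll release, lift and go to the large cap.

move_arm(
  deltas=[
    [[0,0,0],[0,0,0.01],0.2],
    [[0,0,0],[0,0,0.01],0.2],
    [[0,0,0],[0,0,0.01],0.2],
    [[0,0,0],[0,0,0.3],0.2],
    [[0,0,0],[0,0,0.7],0.2],
  ],
)

```text
t: 12.1
ee_pos: [0.6192, 0.0356, 0.1706]
tcp_rot: [1.0, -0.001, -0.0, -0.001]
contact_force: [0.6, 0.8, 0.5]
width: 0.603
```

move_arm(
  deltas=[
    [[0,0,0],[-0.16,-0.2,0],1],
    [[0,0,0],[-0.32,-0.4,0],1],
    [[0,0,0],[-0.5,-0.6,0],1],
    [[0,0,0],[-0.65,-0.8,0],1],
    [[0,0,0],[-0.8,-1,0],1],
  ],
)

```text
t: 12.72
ee_pos: [0.5385, -0.0655, 0.1705]
tcp_rot: [1.0, -0.001, -0.0, -0.001]
contact_force: [-1.0, -0.2, 0.4]
width: 1.003
```

move_arm(
  deltas=[
    [[0,0,0],[-0.16,-0.2,0],1],
    [[0,0,0],[-0.32,-0.4,0],1],
    [[0,0,0],[-0.5,-0.6,0],1],
    [[0,0,0],[-0.65,-0.8,0],1],
    [[0,0,0],[-0.82,-1,0],1],
  ],
)

```text
t: 13.35
ee_pos: [0.4553, -0.1667, 0.1705]
tcp_rot: [1.0, -0.001, -0.0, -0.001]
contact_force: [-0.7, 0.2, 0.0]
width: 1.002
```

move_arm(
  deltas=[
    [[0,0,0],[0,-0.2,0],1],
    [[0,0,0],[0,-0.4,0],1],
    [[0,0,0],[0,-0.6,0],1],
    [[0,0,0],[0,-0.8,0],1],
    [[0,0,0],[0,-1,0],1],
  ],
)

```text
t: 13.98
ee_pos: [0.4545, -0.2679, 0.1706]
tcp_rot: [1.0, -0.001, -0.0, -0.001]
contact_force: [-0.2, 0.7, 0.3]
width: 1.005
```

Run:
```python
from h import *
s=arm.read_state();print(s["ee_pos"],s["width"])
for c in("scene","top"):
    p,d=arm.capture(c);W=world(c,d);np.savez(c+"2.npz",p=p,d=d)
    for n,lo,hi,zl,zh in(('capS',(.58,-.0),(.66,.07),.122,.16),('spigL',(.58,.11),(.66,.18),.1125,.13),('spigLtop',(.58,.11),(.66,.18),.117,.13),('large',(.42,-.41),(.50,-.32),.03,.045)):
        m=(d>0)&(W[...,0]>lo[0])&(W[...,0]<hi[0])&(W[...,1]>lo[1])&(W[...,1]<hi[1])&(W[...,2]>zl)&(W[...,2]<zh);q=W[m]
        if len(q)>3:
            r=cv2.minEnclosingCircle(q[:,:2].astype(np.float32));print(c,n,len(q),np.median(q,0).round(4),np.round(r[0],4),round(r[1],4))
cv2.imwrite("pics/s2.png",cv2.resize(np.load("scene2.npz")["p"][100:250,180:340],None,fx=4,fy=4,interpolation=3))
```

```text
[ 0.4544563  -0.26790006  0.17057006] 1.0053993327411563
scene spigL 48 [0.6203 0.1406 0.1185] [0.6206 0.1429] 0.0128
scene spigLtop 29 [0.6204 0.1412 0.1199] [0.6215 0.1414] 0.0123
scene large 285 [ 0.4563 -0.3658  0.0361] [ 0.4575 -0.3644] 0.0214
top capS 78 [0.6202 0.0338 0.128 ] [0.6206 0.0332] 0.0139
top spigL 54 [0.6191 0.1435 0.1176] [0.6196 0.1429] 0.0123
top spigLtop 29 [0.619  0.1438 0.1194] [0.6186 0.1428] 0.0105
```

View pics/s2.png

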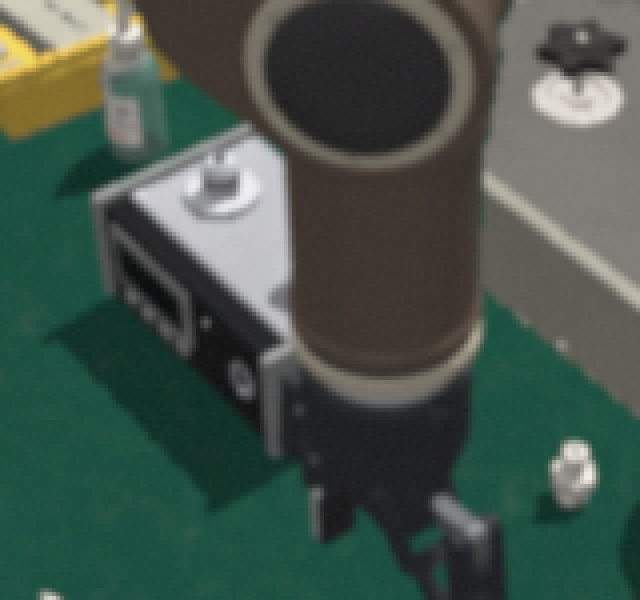

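The crop shows the large spigot still bare at (220,180). The top camera puts the small cap's top at z 0.128, which means it is home. Next is the large cap.

move_arm(
  deltas=[
    [[0,0,0],[0,-0.25,0],1],
    [[0,0,0],[0.01,-0.5,-0.1],1],
    [[0,0,0],[0.02,-0.75,-0.25],1],
    [[0,0,0],[0.02,-0.96,-0.5],1],
    [[0,0,0],[0.02,-0.96,-0.8],1],
  ],
)

```text
t: 14.7
ee_pos: [0.4555, -0.3671, 0.0905]
tcp_rot: [1.0, -0.004, 0.0, 0.0]
contact_force: [0.3, 1.3, -0.6]
width: 0.997
```

move_arm(
  deltas=[
    [[0,0,0],[0,0,-0.25],1],
    [[0,0,0],[0,0,-0.5],1],
    [[0,0,0],[0,0,-0.82],1],
    [[0,0,0],[0,0,-0.82],1],
    [[0,0,0],[0,0,-0.82],-1],
  ],
)

```text
t: 15.32
ee_pos: [0.4556, -0.3674, 0.0095]
tcp_rot: [1.0, -0.004, 0.0, 0.001]
contact_force: [1.6, -0.1, 0.2]
width: 0.817
```

move_arm(
  deltas=[
    [[0,0,0],[0,0,0],-1],
    [[0,0,0],[0,0,0],-1],
    [[0,0,0],[0,0,0],-1],
    [[0,0,0],[0,0,0],-1],
    [[0,0,0],[0,0,0],-1],
  ],
)

```text
t: 15.95
ee_pos: [0.4563, -0.3678, 0.0112]
tcp_rot: [1.0, -0.004, 0.002, 0.001]
contact_force: [-1.7, 2.7, 7.8]
width: 0.459
```

move_arm(
  deltas=[
    [[0,0,0],[0,0,0.2],-1],
    [[0,0,0],[0,0,0.4],-1],
    [[0,0,0],[0,0,0.6],-1],
    [[0,0,0],[0,0,0.8],-1],
    [[0,0,0],[0,0,1],-1],
  ],
)

```text
t: 16.58
ee_pos: [0.4564, -0.3677, 0.1127]
tcp_rot: [1.0, -0.004, 0.002, 0.001]
contact_force: [-0.1, -0.1, 0.1]
width: 0.459
```

move_arm(
  deltas=[
    [[0,0,0],[0,0.2,0.1],-1],
    [[0,0,0],[0,0.4,0.2],-1],
    [[0,0,0],[0,0.6,0.3],-1],
    [[0,0,0],[0,0.8,0.4],-1],
    [[0,0,0],[0,1,0.5],-1],
  ],
)

```text
t: 17.2
ee_pos: [0.4563, -0.2671, 0.1637]
tcp_rot: [1.0, -0.004, 0.002, 0.001]
contact_force: [1.0, -0.0, -0.2]
width: 0.458
```

move_arm(
  deltas=[
    [[0,0,0],[0,0.2,0],-1],
    [[0,0,0],[0,0.4,0],-1],
    [[0,0,0],[0,0.6,0],-1],
    [[0,0,0],[0,0.8,0],-1],
    [[0,0,0],[0,1,0],-1],
  ],
)

```text
t: 17.82
ee_pos: [0.4562, -0.1666, 0.1644]
tcp_rot: [1.0, -0.004, 0.002, 0.001]
contact_force: [0.2, -0.4, -0.0]
width: 0.458
```

move_arm(
  deltas=[
    [[0,0,0],[0.08,0.2,0],-1],
    [[0,0,0],[0.16,0.4,0],-1],
    [[0,0,0],[0.24,0.6,0],-1],
    [[0,0,0],[0.32,0.8,0],-1],
    [[0,0,0],[0.4,1,0],-1],
  ],
)

```text
t: 18.45
ee_pos: [0.4964, -0.066, 0.1651]
tcp_rot: [1.0, -0.004, 0.002, 0.0]
contact_force: [0.3, 1.0, 0.2]
width: 0.461
```

move_arm(
  deltas=[
    [[0,0,0],[0.12,0.2,0],-1],
    [[0,0,0],[0.24,0.4,0],-1],
    [[0,0,0],[0.36,0.6,0],-1],
    [[0,0,0],[0.48,0.8,0],-1],
    [[0,0,0],[0.6,1,0],-1],
  ],
)

```text
t: 19.08
ee_pos: [0.5572, 0.0354, 0.165]
tcp_rot: [1.0, -0.004, 0.002, 0.001]
contact_force: [0.2, -0.5, -0.1]
width: 0.456
```

move_arm(
  deltas=[
    [[0,0,0],[0.12,0.2,0],-1],
    [[0,0,0],[0.24,0.4,0],-1],
    [[0,0,0],[0.36,0.6,0],-1],
    [[0,0,0],[0.48,0.8,0],-1],
    [[0,0,0],[0.6,1,0],-1],
  ],
)

```text
t: 19.7
ee_pos: [0.6179, 0.1367, 0.1649]
tcp_rot: [1.0, -0.004, 0.002, 0.001]
contact_force: [0.1, -0.2, -0.3]
width: 0.46
```

move_arm(
  deltas=[
    [[0,0,0],[0.017,0.088,0],-1],
    [[0,0,0],[0.017,0.088,-0.12],-1],
    [[0,0,0],[0.017,0.088,-0.25],-1],
    [[0,0,0],[0.017,0.088,-0.36],-1],
    [[0,0,0],[0.017,0.088,-0.43],-1],
  ],
)

```text
t: 20.32
ee_pos: [0.6193, 0.1449, 0.121]
tcp_rot: [1.0, -0.005, 0.002, 0.001]
contact_force: [0.5, 0.5, -0.4]
width: 0.454
```

move_arm(
  deltas=[
    [[0,0,0],[0,0,-0.05],-1],
    [[0,0,0],[0,0,-0.1],-1],
    [[0,0,0],[0,0,-0.15],-1],
    [[0,0,0],[0,0,-0.18],-1],
    [[0,0,0],[0,0,-0.18],-1],
  ],
)

```text
t: 20.95
ee_pos: [0.6196, 0.145, 0.1051]
tcp_rot: [1.0, -0.005, 0.002, -0.0]
contact_force: [-7.1, -0.1, 17.6]
width: 0.459
```

Seated: 17.6 N at the predicted height. I'll release, then measure the stylus and check both caps on the way.

move_arm(
  deltas=[
    [[0,0,0],[0,0,0.01],0.5],
    [[0,0,0],[0,0,0.01],0.5],
    [[0,0,0],[0,0,0.01],0.5],
    [[0,0,0],[0,0,0.3],0.5],
    [[0,0,0],[0,0,0.7],0.5],
  ],
)

```text
t: 21.58
ee_pos: [0.6187, 0.1449, 0.1746]
tcp_rot: [1.0, -0.005, 0.001, 0.001]
contact_force: [0.1, 0.9, -0.9]
width: 0.75
```

move_arm(
  deltas=[
    [[0,0,0],[-0.2,-0.2,0],0.5],
    [[0,0,0],[-0.4,-0.4,0],0.5],
    [[0,0,0],[-0.6,-0.6,0],0.5],
    [[0,0,0],[-0.8,-0.8,0],0.5],
    [[0,0,0],[-1,-1,0],0.5],
  ],
)

```text
t: 22.2
ee_pos: [0.5179, 0.0442, 0.1743]
tcp_rot: [1.0, -0.005, 0.0, 0.001]
contact_force: [0.6, -0.2, 0.0]
width: 0.748
```

Run:
```python
from h import *
s=arm.read_state();print(s["ee_pos"],s["width"])
for c in("scene","top"):
    p,d=arm.capture(c);W=world(c,d);np.savez(c+"3.npz",p=p,d=d)
    for n,lo,hi,zl,zh in(('capS',(.58,-.0),(.66,.07),.122,.16),('capL',(.58,.11),(.66,.18),.122,.16)):
        m=(d>0)&(W[...,0]>lo[0])&(W[...,0]<hi[0])&(W[...,1]>lo[1])&(W[...,1]<hi[1])&(W[...,2]>zl)&(W[...,2]<zh);q=W[m]
        if len(q)>3:
            r=cv2.minEnclosingCircle(q[:,:2].astype(np.float32));print(c,n,len(q),np.median(q,0).round(4),np.round(r[0],4),round(r[1],4))
    # stylus: bright pixels near
    m=(abs(W[...,0]-.605)<.075)&(abs(W[...,1]+.317)<.045)&(p.min(-1)>110)&(d>0)&(W[...,2]<.03)
    n,l,st,_=cv2.connectedComponentsWithStats(m.astype(np.uint8),connectivity=8)
    k=1+st[1:,4].argmax();v,u=np.nonzero(l==k)
    # intersect rays with z=.009
    M=arm.camera_model(c);R=np.array(M["R"]);C=-R.T@np.array(M["t"]);K=np.array(M["intrinsics"])
    r=(np.linalg.inv(K)@np.stack([u,v,np.ones(len(u))])).T@R
    q=(C+r*((.010-C[2])/r[:,2])[:,None])[:,:2]
    vx,vy,x0,y0=cv2.fitLine(q.astype(np.float32),cv2.DIST_HUBER,0,.01,.01).ravel()
    e=np.array([vx,vy])*np.sign(vx);a=(q-[x0,y0])@e;o=np.array([x0,y0])
    print(c,'stylus',len(q),'ang',np.arctan2(e[1],e[0]).round(4),'tail',(o+e*a.min()).round(4),'tip',(o+e*a.max()).round(4),'len',np.ptp(a).round(4))
```

```text
[0.51790888 0.04416195 0.17430315] 0.7477478713789341
scene capS 80 [0.6205 0.0314 0.1296] [0.6212 0.0326] 0.0142
scene capL 43 [0.63   0.1324 0.1295] [0.6274 0.1369] 0.02
scene stylus 265 ang 0.3683 tail [ 0.5456 -0.3394] tip [ 0.6647 -0.2935] len 0.1277
top capS 72 [0.6206 0.0329 0.1281] [0.6207 0.0335] 0.0136
top capL 47 [0.6316 0.1486 0.1288] [0.6213 0.1448] 0.02
top stylus 152 ang 0.3679 tail [ 0.5468 -0.3367] tip [ 0.6624 -0.2921] len 0.1239
```

Both cap tops read z of about 0.129 with the cap origins on the spigots, so both are home. The two cameras agree on the stylus: yaw 0.368, handle middle about (0.579, -0.325).

move_arm(
  deltas=[
    [[0,0,0.003],[0,-0.2,0],0.2],
    [[0,0,0.006],[0,-0.4,0],0.2],
    [[0,0,0.009],[0,-0.6,0],0.2],
    [[0,0,0.012],[0,-0.8,0],0.2],
    [[0,0,0.015],[0,-1,0],0.2],
  ],
)

```text
t: 22.92
ee_pos: [0.5172, -0.0577, 0.1743]
tcp_rot: [0.999, 0.041, -0.0, 0.001]
contact_force: [0.4, -0.1, 1.4]
width: 0.598
```

move_arm(
  deltas=[
    [[0,0,0.003],[0.05,-0.2,0],0.2],
    [[0,0,0.006],[0.1,-0.4,0],0.2],
    [[0,0,0.009],[0.15,-0.6,0],0.2],
    [[0,0,0.012],[0.2,-0.8,0],0.2],
    [[0,0,0.015],[0.3,-1,0],0.2],
  ],
)

```text
t: 23.55
ee_pos: [0.5478, -0.1579, 0.1741]
tcp_rot: [0.996, 0.089, -0.0, 0.0]
contact_force: [0.6, 0.5, -0.3]
width: 0.601
```

move_arm(
  deltas=[
    [[0,0,0.003],[0.05,-0.2,-0.1],0.2],
    [[0,0,0.006],[0.1,-0.4,-0.2],0.2],
    [[0,0,0.009],[0.15,-0.6,-0.3],0.2],
    [[0,0,0.012],[0.2,-0.8,-0.4],0.2],
    [[0,0,0.015],[0.3,-1,-0.5],0.2],
  ],
)

```text
t: 24.18
ee_pos: [0.5785, -0.2582, 0.1233]
tcp_rot: [0.991, 0.136, -0.0, 0.0]
contact_force: [0.9, 0.4, 0.3]
width: 0.597
```

move_arm(
  deltas=[
    [[0,0,0.003],[0,-0.15,-0.1],0.2],
    [[0,0,0.006],[0,-0.3,-0.2],0.2],
    [[0,0,0.009],[0,-0.45,-0.3],0.2],
    [[0,0,0.012],[0,-0.6,-0.45],0.2],
    [[0,0,0.014],[0,-0.65,-0.6],0.2],
  ],
)

```text
t: 24.8
ee_pos: [0.5786, -0.324, 0.0622]
tcp_rot: [0.984, 0.18, -0.0, 0.0]
contact_force: [-0.7, 0.2, -0.2]
width: 0.599
```

move_arm(
  deltas=[
    [[0,0,0.001],[0,-0.01,-0.15],0.2],
    [[0,0,0.001],[0,-0.01,-0.3],0.2],
    [[0,0,0.001],[0,-0.01,-0.45],0.2],
    [[0,0,0.001],[0,-0.01,-0.58],0.2],
    [[0,0,0.001],[0,-0.01,-0.58],0.2],
  ],
)

```text
t: 25.42
ee_pos: [0.5781, -0.3244, 0.003]
tcp_rot: [0.983, 0.183, -0.001, -0.0]
contact_force: [0.7, 0.7, -0.1]
width: 0.6
```

move_arm(
  deltas=[
    [[0,0,0],[0,0,0],-1],
    [[0,0,0],[0,0,0],-1],
    [[0,0,0],[0,0,0],-1],
    [[0,0,0],[0,0,0],-1],
    [[0,0,0],[0,0,0],-1],
  ],
)

```text
t: 26.05
ee_pos: [0.5785, -0.3246, 0.0038]
tcp_rot: [0.983, 0.183, -0.001, 0.0]
contact_force: [-1.3, -0.1, 6.3]
width: 0.134
```

Run:
```python
from h import *
s=arm.read_state();print(s["ee_pos"],s["width"],s["contact_force"],s["t"])
```

```text
[ 0.57845743 -0.32463617  0.00375681] 0.13404067830019611 [-1.25173706 -0.05097323  6.28522421] 26.05
```

Run:
```python
from h import *
z=np.load("scene0.npz");p,d=z["p"],z["d"];W=world("scene",d)
M=arm.camera_model("scene");R=np.array(M["R"]);C=-R.T@np.array(M["t"]);K=np.array(M["intrinsics"])
def ray(u,v,x=.5497):
    r=R.T@np.linalg.inv(K)@np.array([u,v,1.]);return C+r*(x-C[0])/r[0]
print(ray(240.9,194.7), proj("scene",[.5497,.033,.048]))
# panel plane: points on front
m=(d>0)&(abs(W[...,1]-.09)<.08)&(W[...,2]>.025)&(W[...,2]<.08)&(W[...,0]<.58)&(W[...,0]>.52);q=W[m];A=np.c_[q[:,1],np.ones(len(q))];co=np.linalg.lstsq(A,q[:,0],rcond=None)[0];print(len(q),'x=a*y+b',co,'x at .0886',co@[.0886,1])
# bright ring
g=p.max(-1);reg=np.zeros_like(g,bool);reg[183:207,230:252]=1
mm=reg&(abs(W[...,0]-.55)<.008)&(W[...,2]>.03)&(W[...,2]<.066)&(W[...,1]<.07)&(W[...,1]>.0)
print(np.median(g[mm]));b=mm&(g>np.median(g[mm])+35)
v,u=np.nonzero(b);print(list(zip(u,v,g[b])))
c=cv2.resize(p[175:215,220:265],None,fx=14,fy=14,interpolation=3);cv2.imwrite("pics/hole.png",c)
```

```text
[0.5497     0.01452483 0.05328057] [237.09706622 192.26265681]
430 x=a*y+b [-0.02901343  0.55279453] x at .0886 0.550223943147903
36.5
[(np.int64(238), np.int64(191), np.uint8(82)), (np.int64(239), np.int64(191), np.uint8(85)), (np.int64(240), np.int64(191), np.uint8(73)), (np.int64(238), np.int64(192), np.uint8(86)), (np.int64(239), np.int64(192), np.uint8(78)), (np.int64(240), np.int64(192), np.uint8(76)), (np.int64(238), np.int64(193), np.uint8(79)), (np.int64(241), np.int64(193), np.uint8(82)), (np.int64(238), np.int64(194), np.uint8(77)), (np.int64(241), np.int64(194), np.uint8(77)), (np.int64(242), np.int64(194), np.uint8(72)), (np.int64(239), np.int64(195), np.uint8(78)), (np.int64(241), np.int64(195), np.uint8(76)), (np.int64(242), np.int64(195), np.uint8(83)), (np.int64(239), np.int64(196), np.uint8(81)), (np.int64(240), np.int64(196), np.uint8(93)), (np.int64(241), np.int64(196), np.uint8(93)), (np.int64(242), np.int64(196), np.uint8(93)), (np.int64(240), np.int64(197), np.uint8(116)), (np.int64(241), np.int64(197), np.uint8(112)), (np.int64(242), np.int64(197), np.uint8(101)), (np.int64(240), np.int64(198), np.uint8(99)), (np.int64(241), np.int64(198), np.uint8(105)), (np.int64(242), np.int64(198), np.uint8(92))]
```

View pics/hole.png

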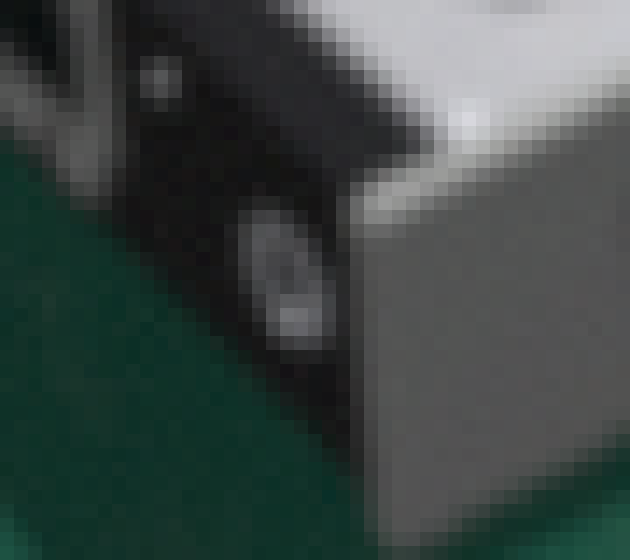

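move_arm(
  deltas=[
    [[0,0,0],[0,0,0.2],-1],
    [[0,0,0],[0,0,0.4],-1],
    [[0,0,0],[0,0,0.6],-1],
    [[0,0,0],[0,0,0.8],-1],
    [[0,0,0],[0,0,1],-1],
  ],
)

```text
t: 26.68
ee_pos: [0.5786, -0.3246, 0.1054]
tcp_rot: [0.983, 0.183, -0.0, 0.0]
contact_force: [0.4, 0.2, -0.8]
width: 0.141
```

move_arm(
  deltas=[
    [[0,0,-0.004],[-0.14,0.2,0],-1],
    [[0,0,-0.008],[-0.28,0.4,0],-1],
    [[0,0,-0.012],[-0.42,0.6,0],-1],
    [[0,0,-0.016],[-0.56,0.8,0],-1],
    [[0,0,-0.02],[-0.7,1,0],-1],
  ],
)

```text
t: 27.3
ee_pos: [0.5082, -0.224, 0.1062]
tcp_rot: [0.993, 0.12, -0.0, 0.0]
contact_force: [0.7, 0.4, -0.8]
width: 0.137
```

move_arm(
  deltas=[
    [[0,0,-0.004],[-0.14,0.2,0],-1],
    [[0,0,-0.008],[-0.28,0.4,0],-1],
    [[0,0,-0.012],[-0.42,0.6,0],-1],
    [[0,0,-0.016],[-0.56,0.8,0],-1],
    [[0,0,-0.02],[-0.7,1,0],-1],
  ],
)

```text
t: 27.92
ee_pos: [0.4379, -0.1233, 0.1068]
tcp_rot: [0.998, 0.057, 0.0, -0.0]
contact_force: [-0.1, 0.2, -0.1]
width: 0.14
```

move_arm(
  deltas=[
    [[0,0,-0.004],[-0.02,0.2,-0.1],-1],
    [[0,0,-0.008],[-0.04,0.4,-0.2],-1],
    [[0,0,-0.012],[-0.06,0.6,-0.3],-1],
    [[0,0,-0.016],[-0.08,0.8,-0.4],-1],
    [[0,0,-0.0186],[-0.1,1,-0.5],-1],
  ],
)

```text
t: 28.55
ee_pos: [0.4283, -0.0224, 0.057]
tcp_rot: [1.0, -0.002, 0.001, -0.001]
contact_force: [-0.2, -0.8, -1.1]
width: 0.137
```

The hole crop shows the steel ring centred at about crop (284,276), scene pixel (240,194). I'll line the tip up in front of it and measure the tip and hole in the same picture.

move_arm(
  deltas=[
    [[0,0,0.0006],[0,0.1,-0.04],-1],
    [[0,0,0.0006],[0,0.2,-0.08],-1],
    [[0,0,0.0006],[0,0.3,-0.12],-1],
    [[0,0,0.0006],[0,0.4,-0.12],-1],
    [[0,0,0.0006],[0,0.4,-0.12],-1],
  ],
)

```text
t: 29.18
ee_pos: [0.4284, 0.0182, 0.0451]
tcp_rot: [1.0, 0.001, 0.001, -0.001]
contact_force: [0.6, 0.3, -1.2]
width: 0.14
```

Run:
```python
from h import *
s=arm.read_state();e=s["ee_pos"];print(e,s["tcp_rot"].round(4),s["contact_force"])
p,d=arm.capture("scene");np.savez("scene4.npz",p=p,d=d);W=world("scene",d)
tip=e+[.0905,0,.0032];print('tip proj',proj("scene",tip),'mid',proj("scene",e+[.0005,0,.0032]),'rod start',proj("scene",e+[.0355,0,.0032]))
cv2.imwrite("pics/s4.png",cv2.resize(p[170:220,205:265],None,fx=12,fy=12,interpolation=3))
p2,d2=arm.capture("top");np.savez("top4.npz",p=p2,d=d2)
M=arm.camera_model("top");R=np.array(M["R"]);C=-R.T@np.array(M["t"]);K=np.array(M["intrinsics"])
g=proj("top",tip);print('top tip proj',g);u0,v0=g.round().astype(int)
print(p2[v0-8:v0+14,u0-6:u0+7].max(-1))
```

```text
[0.42836868 0.01821179 0.0450554 ] [ 1.e+00  1.e-03  8.e-04 -6.e-04] [ 0.61582092  0.27695308 -1.22795928]
tip proj [230.35823355 200.4151841 ] mid [200.29798833 215.98926629] rod start [212.2113448  209.81700816]
top tip proj [237.85071211 217.41609646]
[[ 46  43  46  42  43  40  45  44  45  45  47  49  48]
 [ 48  46  46  44  42  43  43  41  43  43  47  45  44]
 [ 45  40  43  41  40  41  47  44  40  43  45  41  42]
 [ 48  45  41  43  47  43  45  41  45  42  45  44  44]
 [ 40  40  43  40  44  40  40  42  44  44  42  46  45]
 [ 44  43  42  41  43  44  42  44  43  46  43  42  46]
 [ 46  43  42  43  41  42  42  36  42  44  44  44  44]
 [ 38  43  42  44  41  38  42  47  40  40  43  45  44]
 [ 43  45  44  41  39  48 126 131  33  40  41  42  39]
 [ 43  45  44  37  34  91 238 231  25  36  43  46  44]
 [ 44  45  40  38  30 126 243 219  20  36  45  43  43]
 [ 45  45  43  40  28 135 241 207  21  40  42  44  42]
 [ 42  42  41  40  23 137 238 198  18  39  42  42  43]
 [ 42  43  43  41  22 122 237 217  17  36  42  41  44]
 [ 41  43  43  41  27 126 235 206  14  34  43  43  41]
 [ 43  43  42  41  28 132 233 197  17  38  38  45  44]
 [ 41  41  38  38  23 131 224 177  24  36  39  40  41]
 [ 49  48  49  46  32 138 214 158  31  44  46  49  49]
 [ 72  76  74  68  56 169 218 119  58  70  73  74  73]
 [ 69  70  72  64  49 220 255 113  51  61  66  68  70]
 [ 64  68  64  60  46 221 255 104  38  34  55  69  68]
 [ 73  63  63  61  48 228 255 104  45  30  56  73  64]]
```

View pics/s4.png

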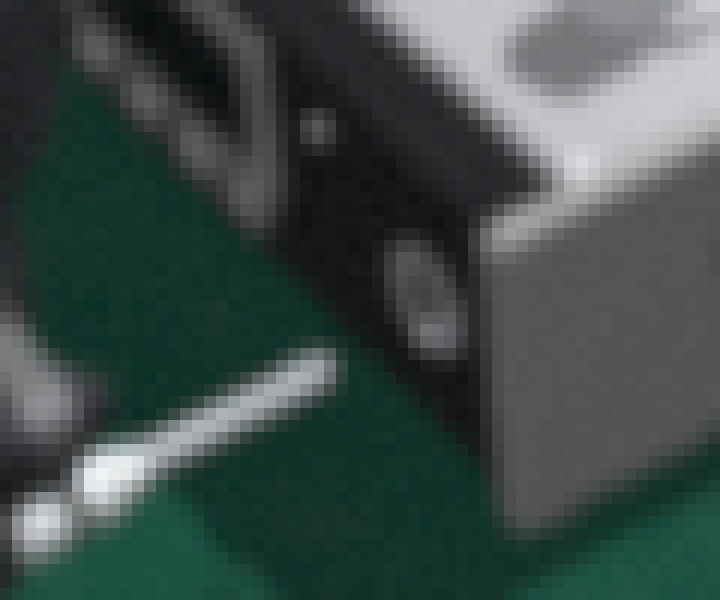

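Run:
```python
from h import *
p=np.load("scene4.npz")["p"];g=p.max(-1)
print('scene rows 194..214, cols 208..238');print(g[194:214,208:238])
p=np.load("top4.npz")["p"];g=p.max(-1);print('top');print(g[214:250,231:247:1])
e=np.array([.4284,.0182,.0451])
for dx in(0,.0355,.0905):print(proj("top",e+[dx,0,.0032]),proj("scene",e+[dx,0,.0032]))
X=np.array([.55,.018,.048])
for k in range(3):
    D=np.zeros(3);D[k]=.001;print('px/mm',proj("scene",X+D)-proj("scene",X))
print('hole proj',proj("scene",X))
```

```text
scene rows 194..214, cols 208..238
[[ 49  51  50  53  49  50  52  52  51  52  50  51  51  51  51  51  53  51
   50  50  50  47  39  31  23  22  22  24  28  51]
 [ 50  51  50  49  49  48  52  52  49  50  52  50  53  52  52  55  50  51
   51  51  51  50  46  37  30  24  24  21  24  43]
 [ 50  51  49  49  51  49  52  52  50  52  51  49  51  51  52  52  52  51
   50  49  49  49  50  47  38  31  23  21  23  34]
 [ 56  50  49  51  51  51  53  51  50  52  49  51  49  52  52  52  50  50
   52  49  51  50  50  49  42  37  28  25  22  23]
 [ 72  53  51  50  50  49  50  50  50  49  50  51  51  49  51  51  51  52
   51  51  49  54  59  65  57  47  38  27  23  21]
 [ 92  68  57  51  53  51  50  51  49  49  49  49  52  51  51  51  51  50
   49  50  63  84 105 115  94  59  45  39  33  24]
 [112  93  74  61  55  53  51  52  50  50  50  49  49  49  52  50  50  52
   56  75 108 139 161 164 126  73  50  47  40  29]
 [128 118  95  73  63  57  53  50  49  49  53  49  51  50  50  53  58  74
  100 130 161 179 177 158 113  66  49  51  45  41]
 [137 137 116  87  69  59  53  50  50  52  49  50  50  52  58  75
[... 3454 characters left out ...]
8 123 130 125 119 118 118 117  93  75  91 102  97  98  95 100]
 [ 85 100 116 126 127 124 125 112  86  90 100  98 100 100 100  96]
 [ 88  83  92 107 115 126 131  95  94 120  97  95  97  97  97  99]
 [ 86  91  96  91  92 111 118  96  84  99  94  99  98  97  99 102]
 [ 85  90  95  94  92  93  84  93 103  99  97  96  99 100 101  96]
 [ 88  92  89  88  92  89  88  90  99  99  99  97  96  95 103  82]]
[236.99259558 248.43916647] [200.13658041 216.06351891]
[237.33167729 236.22176643] [212.22238041 209.80203408]
[237.85393321 217.40444497] [230.36944988 200.40028987]
px/mm [ 0.31685863 -0.16421076]
px/mm [-0.21415898 -0.21127282]
px/mm [-0.02566348 -0.27347932]
hole proj [240.38345399 195.36264328]
```

Tip at scene (232,200) and ring centre at (240,194.3). The rod's line passes 1.2 px below the ring, so it needs about +3.8 mm in y. I'll shift, advance to the mouth and watch the force.

move_arm(
  deltas=[
    [[0,0,0],[0,0.19,0],-1],
    [[0,0,0],[0,0.038,0],-1],
    [[0,0,0],[0.05,0.038,0],-1],
    [[0,0,0],[0.12,0.038,0],-1],
    [[0,0,0],[0.2,0.038,0],-1],
  ],
)

```text
t: 29.9
ee_pos: [0.4491, 0.0211, 0.0452]
tcp_rot: [1.0, 0.0, 0.001, -0.001]
contact_force: [0.1, -0.1, -1.5]
width: 0.141
```

Run:
```python
from h import *
s=arm.read_state();e=s["ee_pos"];print(s["t"],e,s["tcp_rot"].round(4),s["contact_force"])
p,d=arm.capture("scene");np.savez("scene5.npz",p=p,d=d)
print(proj("scene",e+[.0905,0,.0032]))
cv2.imwrite("pics/s5.png",cv2.resize(p[180:210,220:256],None,fx=20,fy=20,interpolation=3))
```

```text
29.9 [0.4491188  0.02112043 0.04520234] [ 1.e+00  3.e-04  1.e-03 -5.e-04] [ 0.12481761 -0.1154243  -1.51908897]
[236.40497947 196.3005311 ]
```

View pics/s5.png

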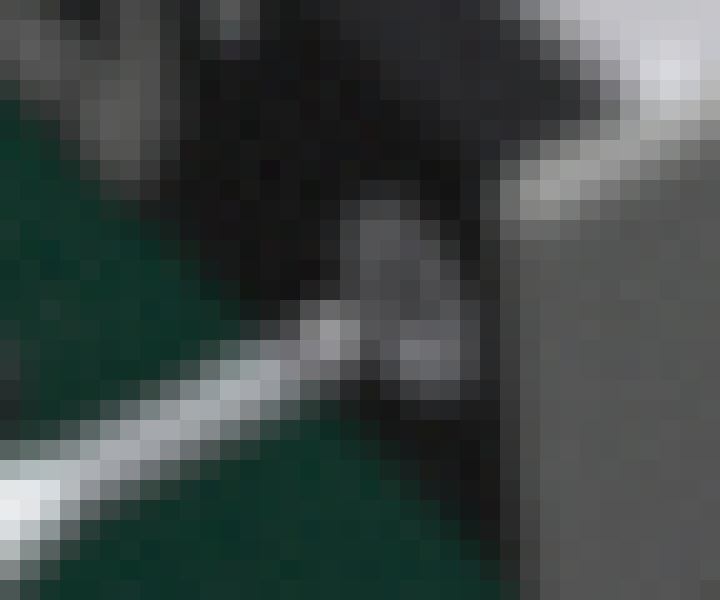

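The tip at crop (355,335) is about 9 mm short of the mouth. Its line passes about 0.6 px below the ring centre at (410,292), so I'll add 1.7 mm in y and enter.

move_arm(
  deltas=[
    [[0,0,0],[0,0.017,0],-1],
    [[0,0,0],[0.04,0.017,0],-1],
    [[0,0,0],[0.08,0.017,0],-1],
    [[0,0,0],[0.12,0.017,0],-1],
    [[0,0,0],[0.15,0.017,0],-1],
  ],
)

```text
t: 30.58
ee_pos: [0.4658, 0.0229, 0.0454]
tcp_rot: [1.0, 0.0, 0.002, -0.0]
contact_force: [0.3, 0.3, -0.7]
width: 0.136
```

move_arm(
  deltas=[
    [[0,0,0],[0.01,0,0],-1],
    [[0,0,0],[0.02,0,0],-1],
    [[0,0,0],[0.04,0,0],-1],
    [[0,0,0],[0.05,0,0],-1],
    [[0,0,0],[0.06,0,0],-1],
  ],
)

```text
t: 31.2
ee_pos: [0.4718, 0.0229, 0.0454]
tcp_rot: [1.0, 0.0, 0.002, -0.0]
contact_force: [-0.2, 0.8, 0.2]
width: 0.137
```

Run:
```python
from h import *
s=arm.read_state();e=s["ee_pos"];print(s["t"],e,s["contact_force"],s["ft_torque"])
p,d=arm.capture("scene");np.savez("scene6.npz",p=p,d=d)
print(proj("scene",e+[.0905,0,.0032]))
cv2.imwrite("pics/s6.png",cv2.resize(p[180:210,220:256],None,fx=20,fy=20,interpolation=3))
```

```text
31.2 [0.47176364 0.02292522 0.04536114] [-0.23843215  0.82637785  0.17972796] [-0.00639277  0.03856301 -0.07062927]
[243.18387617 192.17315977]
```

View pics/s6.png

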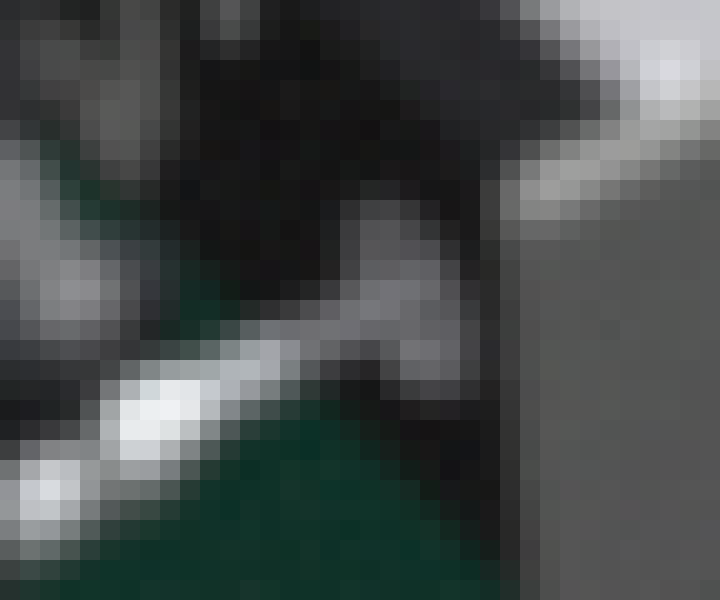

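The rod disappears into the ring centre at (400,295) with no contact force. I'll advance onto the button.

move_arm(
  deltas=[
    [[0,0,0],[0.005,0,0],-1],
    [[0,0,0],[0.01,0,0],-1],
    [[0,0,0],[0.02,0,0],-1],
    [[0,0,0],[0.03,0,0],-1],
    [[0,0,0],[0.03,0,0],-1],
  ],
)

```text
t: 31.88
ee_pos: [0.4747, 0.0229, 0.0453]
tcp_rot: [1.0, 0.001, 0.002, -0.0]
contact_force: [-0.6, 0.2, -0.4]
width: 0.137
```

move_arm(
  deltas=[
    [[0,0,0],[0.005,0,0],-1],
    [[0,0,0],[0.01,0,0],-1],
    [[0,0,0],[0.02,0,0],-1],
    [[0,0,0],[0.02,0,0],-1],
    [[0,0,0],[0.02,0,0],-1],
  ],
)

```text
t: 32.5
ee_pos: [0.4765, 0.0229, 0.0452]
tcp_rot: [1.0, 0.001, 0.001, -0.0]
contact_force: [-3.5, 0.6, 0.6]
width: 0.136
```

move_arm(
  deltas=[
    [[0,0,0],[0.01,0,0],-1],
    [[0,0,0],[0.02,0,0],-1],
    [[0,0,0],[0.02,0,0],-1],
    [[0,0,0],[0.02,0,0],-1],
    [[0,0,0],[0.02,0,0],-1],
  ],
)

```text
t: 33.12
ee_pos: [0.477, 0.0229, 0.0448]
tcp_rot: [1.0, 0.0, -0.0, -0.0]
contact_force: [-6.8, 0.3, 1.1]
width: 0.138
```

Stiff now; I'll check that this is the button's end stop and not a jam. First push a little more and average the force, then back off 2 mm and compare with the button's spring.

move_arm(
  deltas=[
    [[0,0,0],[0.01,0,0],-1],
    [[0,0,0],[0.02,0,0],-1],
    [[0,0,0],[0.03,0,0],-1],
    [[0,0,0],[0.03,0,0],-1],
    [[0,0,0],[0.03,0,0],-1],
  ],
)

```text
t: 33.75
ee_pos: [0.4772, 0.023, 0.0441]
tcp_rot: [1.0, 0.0, -0.003, -0.001]
contact_force: [-10.0, 0.5, 1.5]
width: 0.137
```

```bash
cat > avg.py <<'E'
from h import *
F=[];X=[]
for i in range(10):
    arm.capture("top");s=arm.read_state();F.append(s["contact_force"]);X.append(s["ee_pos"])
print(s["t"],np.mean(X,0).round(5),np.mean(F,0).round(2),np.std(F,0).round(2))
E
python3 avg.py
```

```text
34.25 [0.47716 0.02298 0.04411] [-9.94 -0.04  2.04] [0.58 0.28 0.36]
```

move_arm(
  deltas=[
    [[0,0,0],[-0.01,0,0],-1],
    [[0,0,0],[-0.02,0,0],-1],
    [[0,0,0],[-0.02,0,0],-1],
    [[0,0,0],[-0.02,0,0],-1],
    [[0,0,0],[-0.02,0,0],-1],
  ],
)

```text
t: 34.88
ee_pos: [0.4754, 0.023, 0.0442]
tcp_rot: [1.0, 0.0, -0.003, -0.001]
contact_force: [-1.9, 0.2, 0.1]
width: 0.143
```

```bash
python3 avg.py
```

```text
35.375 [0.47525 0.02297 0.04414] [-2.41 -0.26  0.72] [0.48 0.64 0.67]
```

move_arm(
  deltas=[
    [[0,0,0],[-0.01,0,0],-1],
    [[0,0,0],[-0.03,0,0],-1],
    [[0,0,0],[-0.05,0,0],-1],
    [[0,0,0],[-0.05,0,0],-1],
    [[0,0,0],[-0.05,0,0],-1],
  ],
)

```text
t: 36.0
ee_pos: [0.4704, 0.023, 0.0442]
tcp_rot: [1.0, 0.001, -0.003, -0.001]
contact_force: [-1.1, 0.6, -0.5]
width: 0.14
```

```bash
python3 avg.py
```

```text
36.5 [0.47027 0.02298 0.04413] [-0.09  0.19 -0.8 ] [0.47 0.6  0.54]
```

The spring signature matches: about 0 N free, 2.4 N part-way, then a hard stop at x of about 0.477. I'll press again and hold.

move_arm(
  deltas=[
    [[0,0,0],[0.02,0,0.01],-1],
    [[0,0,0],[0.04,0,0.01],-1],
    [[0,0,0],[0.06,0,0.01],-1],
    [[0,0,0],[0.08,0,0.01],-1],
    [[0,0,0],[0.09,0,0.01],-1],
  ],
)

```text
t: 37.12
ee_pos: [0.477, 0.023, 0.0445]
tcp_rot: [1.0, 0.0, -0.005, -0.001]
contact_force: [-8.1, -0.9, 0.8]
width: 0.142
```

move_arm(
  deltas=[
    [[0,0,0],[0.01,0,0],-1],
    [[0,0,0],[0.02,0,0],-1],
    [[0,0,0],[0.025,0,0],-1],
    [[0,0,0],[0.025,0,0],-1],
    [[0,0,0],[0.025,0,0],-1],
  ],
)

```text
t: 37.75
ee_pos: [0.4771, 0.023, 0.0439]
tcp_rot: [1.0, 0.0, -0.007, -0.001]
contact_force: [-8.2, -0.6, 2.3]
width: 0.136
```

```bash
python3 avg.py
python3 - <<'E'
from h import *
for c in("scene","top"):
    p,d=arm.capture(c);W=world(c,d)
    if c=="scene":cv2.imwrite("pics/s7.png",cv2.resize(p[120:240,170:310],None,fx=5,fy=5,interpolation=3))
    for n,lo,hi in(('capS',(.58,-.0),(.66,.07)),('capL',(.58,.11),(.66,.18))):
        m=(d>0)&(W[...,0]>lo[0])&(W[...,0]<hi[0])&(W[...,1]>lo[1])&(W[...,1]<hi[1])&(W[...,2]>.122)&(W[...,2]<.145);q=W[m]
        if len(q)>3:
            r=cv2.minEnclosingCircle(q[:,:2].astype(np.float32));print(c,n,len(q),np.median(q,0).round(4),np.percentile(q[:,2],95).round(4),np.round(r[0],4),round(r[1],4))
E
```

```text
38.25 [0.47705 0.02302 0.04389] [-8.55 -0.09  2.37] [0.52 0.41 0.37]
scene capS 79 [0.6203 0.0312 0.1297] 0.1322 [0.6223 0.0328] 0.0147
scene capL 136 [0.6181 0.1388 0.1297] 0.1322 [0.6221 0.1407] 0.0235
top capS 79 [0.6202 0.0337 0.1283] 0.1329 [0.6206 0.0332] 0.0141
top capL 168 [0.6186 0.1423 0.1287] 0.1332 [0.6188 0.1426] 0.0206
```

View pics/s7.png

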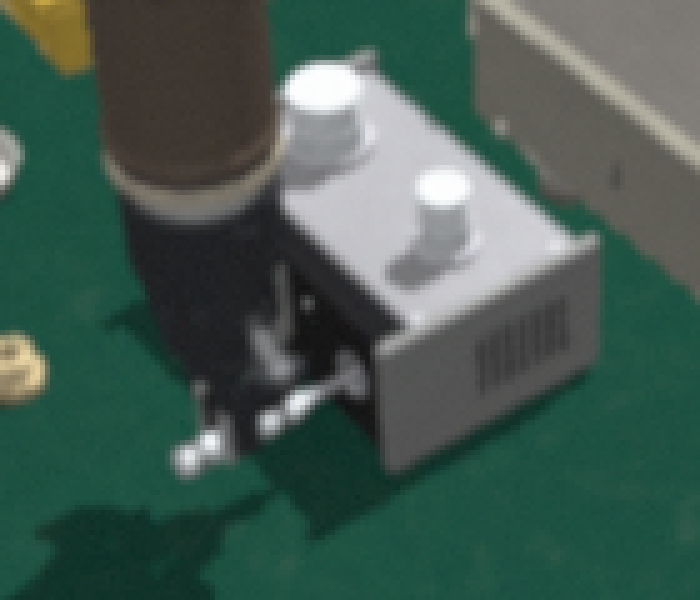

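Both caps sit on their flanges, the large one at (325,110) and the small one at (445,205). The rod is in the hole at (350,375), holding steady at 8.5 N, well above the 2.8 N the button needs. Handing in.

```bash
python3 -c "
from plant import arm
print(arm.hand_in())"
```

```text
the job is handed in; nothing more can be done
None
```

The self-test should be running. Both ports are capped, and the arm is holding the button down with the stylus still in the gripper. I handed the job in at about 38 s.

- **Caps:** I pushed the small cap onto the small spigot with about 24 N, then the large cap onto the large spigot with about 18 N, and let go of both. Both rims stopped at flange height. In the last pictures the cap tops read 0.128–0.130 m, against 0.130 m expected when fully home. I left the blue look-alike alone.
- **Button:** I can't see the button itself, so I judged it by force. I read about 0 N when clear, 2.4 N part-way and a hard stop about 2 mm further in, which fits the button's spring. The first time through I pressed to the stop, backed off to check this, and pressed again. The last averaged reading was 8.5 N, above the 2.8 N needed. Both caps were already on before I first touched it.
- **Disagreements:**
  - The cameras read y about 2–3 mm lower than the arm did at the caps.
  - While lining the stylus up I entered one wrong number, which swung the tip sideways for one step in free space; there was no sign of contact.
  - While pressing, the tool tilted by less than 1° and sank about 1 mm, which is within the hole's clearance.

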